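# Put the handpiece away and close its case

### The arm

A 6-joint arm with a two-finger parallel gripper is mounted at the origin on a cart in front of the work surface, level with it; the furniture and walls round the work are solid. World frame = base frame: x ahead of the robot, y to its left, z up, the work surface at z = 0. Lengths are in mm, angles in rad, forces in N, time in s.
With the tool pointing down it reaches from about 350 to 975 mm from the base axis. Payload 7.1 kg.
Tool frame: the origin (TCP) lies at the very end of the fingers, on their centre line; the grasp point (between the pads) lies 19 mm behind it; z points along the fingers, x is the direction in which the jaws open and shut, and the axes are right-handed (so a half turn about z gives the same grasp; the last joint's range is limited). The gripper opens to 88 mm and grips with 3 to 60 N. Pads are 20 mm wide; open, the fingers measure 115 mm over their backs; the gripper's body (75 mm by 178 mm) begins 61 mm behind the grasp point.
Start: joints at [1.165, 0.423, 1.63, -0, 1.089, -0.019], TCP at [235.734, 578.821, 199.275] pointing down, gripper open.
Joint ranges: [-3, 3], [-0.9, 2.11], [0.09, 2.58], [-1.31, 4.45], [0.11, 2.69], [-2.54, 2.54]. Speed limits (rad/s): [2.39, 2.39, 3.01, 3.14, 3.14, 3.14].

### API

Orientations are given as [roll, pitch, yaw] about the fixed x, y, z axes, in that order (R = Rz(yaw) Ry(pitch) Rx(roll)).
In Python, from bench import status, capture, get_calibration, robot gives the robot as it stands.
- The arm moves only by the tool drive_tool, never from a script. Its argument "targets" is a list of rows, each a list of 3 entries, a list of its own where there are three numbers: the shift along the world's x, y, z in m, then the turn, a rotation vector about the world's x, y, z in rad, then the finger opening in m, from 0 to 0.0878. A call has 1 to 5 rows; each row is the pose to reach, as a shift and turn from the pose measured when the call began; what a row does not reach only later rows make up. A row lasts 1/8 s, in which the tool goes at most 62.5 mm and 10.7 degrees, less where a joint would pass 70% of its speed; a pose out of reach is approached as far as the arm can. A call with a gripper value outside its range is refused whole. The fingers move at their own pace and stop on an object; "grip_force" is the grip in N (left out, the last holds). Time passes only in rows, so rows that repeat a pose let the fingers close. It gives the time, the measured TCP pose, the force and the opening at its end, in the units of the state.
- status.sense(): the state, without advancing time (a new reading comes with each control period).
- capture(name): name is "scene" or "top" or "wrist"; returns the picture (480x640x3 uint8, red, green, blue); there is no depth.
- get_calibration(name): a dict with "fx", "fy", "cx", "cy" (pixels), "R" (3x3) and "t" (3): a world point X has camera coordinates R X + t; the wrist camera has in their place "hand_eye" (4x4, takes a point from camera to tool coordinates, whose origin is the TCP and whose axes are the tool frame's). Camera axes: x right, y down, z forward; pixel columns grow to the right and rows downward; lengths in mm; the calibration is good to about 2 mm. A picture is of the moment at which its call begins: read the wrist's pose just before it. get_calibration takes no time and is no camera call.
- robot.finish_job(): hands the job in, once; it reports no verdict.
The state is a dict: "clock": time; "qpos": joint angles; "dq": joint speeds; "tau": joint torques, N m; "ee_pos": TCP position; "ee_rot": TCP orientation; "contact_force": force on the tool from outside, world axes, zero at the start; "wrist_torque": the same for the moment, N m; "finger_gap": opening from 0.0 (shut) to 1.0 (fully open).
Only numpy, scipy, OpenCV 4.12 (cv2) and the standard library are available. Lean on these libraries where they do the work, as an engineer would, in place of code of your own. Each camera call takes 0.05 s, during which the arm holds its last target.

### The job

The work at the bench is done: lay the handpiece down flat in the empty bay of its open storage case, setting it down rather than dropping it, then close the lid of the case fully home. Leave the tape roll, the charcoal block and the side cutters where they are.

Things in the scene. Friction and masses are not known exactly. Their poses are not given: they have to be found in the camera images.
- case: Grey storage case with hinged lid, fixed to the bench. Origin: centre of its underside, on the bench top; x points from front to hinge side (roughly away from the robot), y left, z up. Outside 166 mm (x) by 170 mm (y). Lower shell 40 mm high, walls 6 mm thick; 52 mm high when closed. A divider along x (5 mm thick, 34 mm high) at y = +14.5 mm parts off a shallow foam-filled bay on the left.
- bay_floor (a point): Centre of the floor of the empty bay: at x = 0, y = -33.5 mm in the case's frame and 6 mm above the bench; axes as the case's. The bay's floor is 154 mm (along x) by 91 mm (along y); the bay beside it, 62 mm wide, holds spare collets in foam.
- lid (a joint): Angle of the lid in rad: 0 closed, 1.57 upright, at most 2.0; it starts between 1.6 and 1.9, leaning a little back, away from the robot. The hinge line runs along y at x = +83 mm, z = 40 mm in the case's frame. The hinge is stiff (0.2 N m): the lid stays at any angle and must be pushed all the way down; 2 to 3 N at its free edge moves it.
- lid_edge (a point): Middle of the lid's free edge on its outer face (on top when closed; looks away from the robot when open). The lid is 170 mm wide, 166 mm from hinge line to free edge, 12 mm thick; its outer face lies 12 mm above the hinge line when closed. A black finger tab, 40 mm wide and 6 mm thick, stands 13 mm out beyond the edge. x points to the hinge, y along the edge, z out of the outer face.
- handpiece: Grey metal jeweller's handpiece, 114 mm long (along its y), 28 mm wide (x), 23 mm high, 0.11 to 0.23 kg, with knurled barrel and thin collet nose, lying loose on the bench to the right of the case. Origin: under its middle, on the bench; z up as it lies. Grasp it across its width at its middle. It may lie either way round in the case.
- handpiece_mid (a point): The middle of the handpiece's body, 11.5 mm above its underside. Its axes are those of the handpiece (y along its length).
- tape_roll: Bystander: roll of cream masking tape lying flat, 91 mm across, 24 mm high. Origin: centre of its underside.
- charcoal_block: Bystander: black charcoal block, 60 x 100 x 28 mm. Origin: centre of its underside.
- side_cutters: Bystander: side cutters with black handles, 51 x 118 x 11 mm. Origin: centre of the underside.
Things that resemble listed ones, but are neither listed nor needed, are in the scene too. Of the things that look like the handpiece, the larger one is meant.

How it is judged (in metres and radians):
On the way:
1. the handpiece lies flat in the empty bay, let go, while the lid is still open (x of handpiece_mid in the frame of bay_floor between -0.07 and 0.07 m and y of handpiece_mid in the frame of bay_floor between -0.045 and 0.045 m and z of handpiece_mid in the frame of bay_floor below 0.02 m and angle between handpiece_mid's own y axis and vertical between 1.37 and 1.77 rad and contact force between handpiece and the fingers below 0.1 N and value of joint lid above 0.5 rad), for 0.2 s.
At the end, for the whole second after the job is handed in: The lid is shut to within 0.05 rad (8 mm at its free edge) and the handpiece lies at rest inside, in the empty bay: its middle within the bay and less than 20 mm above the bay's floor, its length level to within 0.2 rad (value of joint lid below 0.05 rad and x of handpiece_mid in the frame of bay_floor between -0.07 and 0.07 m and y of handpiece_mid in the frame of bay_floor between -0.045 and 0.045 m and z of handpiece_mid in the frame of bay_floor below 0.02 m and angle between handpiece_mid's own y axis and vertical between 1.37 and 1.77 rad and linear speed of handpiece below 0.02 m/s); the robot touches nothing.
It fails at once if the handpiece is dropped: it moves faster than 0.7 m/s with the fingers off it (a fall of more than about 25 mm) (linear speed of handpiece above 0.7 m/s and contact force between handpiece and the fingers below 0.05 N).
It fails at once if a bystander (tape roll, charcoal block, side cutters) is moved more than 40 mm (distance of any of tape_roll, charcoal_block, side_cutters from where it was at the start of the episode above 0.04 m).
It also fails if it takes over 54 s, if anything falls off the work surface, if the arm or the gripper's body presses on something with over 40 N, if the wrist force passes 120 N, or if a joint passes its speed limit or range.

## Working session

There is one attempt and no reset: what is moved stays moved. The work goes in short steps, Python scripts to look and compute and a tool call to move; the robot and the scene stay as the last step left them, time stands still between calls to the robot, and variables do not carry over. Pictures are saved under pics/ and viewed, and the job is handed in when it is done.

Besides the shell and the picture viewer there is one more tool, called after "Request:" as name([rows], argument=value, ...), one row to a line, values as JSON. drive_tool: Moves the arm, as the interface text tells. Its arguments: {"type":"object","properties":{"targets":{"type":"array"},"grip_force":{"type":"number"}},"required":["targets"]}

```bash
mkdir -p pics; python3 - <<'E'
from bench import status,capture,get_calibration,robot
import cv2
print(status.sense())
for n in ("scene","top"):
    cv2.imwrite(f"pics/{n}0.png",capture(n)[:,:,::-1]); print(n,get_calibration(n))
print(get_calibration("wrist"))
E
```

```text
{'clock': 0.0, 'qpos': array([ 1.16501028e+00,  4.23834692e-01,  1.63069865e+00,  2.10834240e-05,
        1.08858068e+00, -1.89968396e-02]), 'dq': array([0.00010626, 0.00113527, 0.00054844, 0.00027186, 0.0005312 ,
       0.00092691]), 'tau': array([ 7.69199614e-04, -5.44623971e+01, -2.73673725e+01,  6.44627865e-02,
        2.26628745e-02, -1.11826409e-04]), 'ee_pos': array([235.49464449, 578.29527207, 198.50215992]), 'ee_rot': array([-3.14154509e+00,  1.52074087e-03,  1.18399736e+00]), 'contact_force': array([-0.53422324, -0.74257382, -1.21604993]), 'wrist_torque': array([ 0.03232874, -0.02064384, -0.00729985]), 'finger_gap': 0.999338118894551}
scene {'fx': 479.7604994612517, 'fy': 479.7604994612517, 'cx': 321.6545049024439, 'cy': 237.12587068684087, 'R': array([[ 0.74065612, -0.67162327,  0.01872681],
       [-0.50022756, -0.56982251, -0.65197753],
       [ 0.44855424,  0.47352348, -0.758007  ]]), 't': array([-565.06778529,  145.01317268,  815.62407536])}
top {'fx': 542.8342249428266, 'fy': 542.8342249428266, 'cx': 311.3736453870824, 'cy': 253.08084928406046, 'R': array([[ 0.28421287, -0.95875812,  0.00243018],
       [-0.90746778, -0.26982467, -0.32201998],
       [ 0.309395  ,  0.08931691, -0.94672975]]), 't': array([-412.84786364,  430.15185274, 1015.16499944])}
{'fx': 374.0950859442299, 'fy': 374.0950859442299, 'cx': 318.556347013285, 'cy': 235.46806675159547, 'hand_eye': array([[ 9.99999934e-01,  3.61645110e-04,  2.42049535e-05,
         1.58904806e-01],
       [-3.52239499e-04,  9.53905998e-01,  3.00105352e-01,
        -8.25258184e+01],
       [ 8.54423827e-05, -3.00105341e-01,  9.53906063e-01,
        -1.85170421e+02],
       [ 0.00000000e+00,  0.00000000e+00,  0.00000000e+00,
         1.00000000e+00]])}
```

View pics/scene0.png

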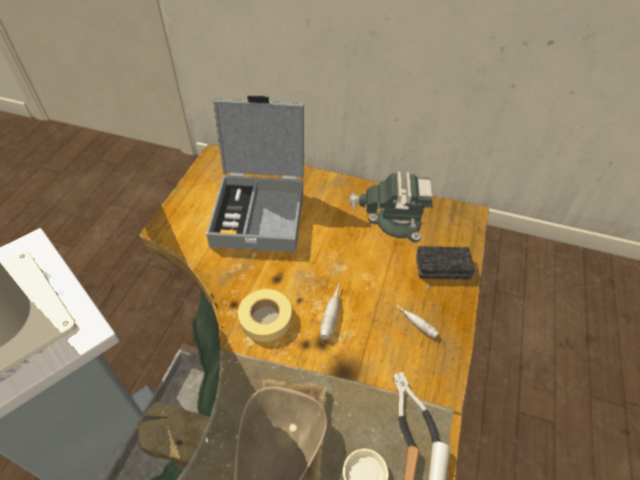

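View pics/top0.png

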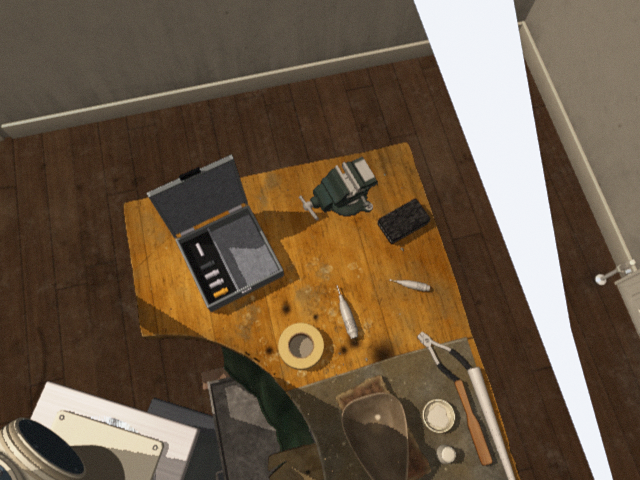

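Two handpiece-like things are visible. One is at top (347,314) / scene (331,314), the other at top (411,286) / scene (419,322). The first looks larger and is nearer the case. I'll measure both and check with an enlarged crop.

```bash
cat > h.py <<'E'
import numpy as np,cv2
from bench import status,capture,get_calibration,robot
from scipy.spatial.transform import Rotation as Ro
def cal(n,s=None):
    c=get_calibration(n)
    if n=="wrist":
        H=np.array(c["hand_eye"]);Rt=Ro.from_euler('xyz',s["ee_rot"]).as_matrix()
        Rc=Rt@H[:3,:3];o=Rt@H[:3,3]+s["ee_pos"]
    else:
        Rc=np.array(c["R"]).T;o=-Rc@np.array(c["t"])
    return c,Rc,o
def ray(n,uv,s=None):
    c,Rc,o=cal(n,s);u=np.atleast_2d(np.array(uv,float))
    d=np.c_[(u[:,0]-c["cx"])/c["fx"],(u[:,1]-c["cy"])/c["fy"],np.ones(len(u))]@Rc.T
    return o,d
def plane(n,uv,z,s=None):
    o,d=ray(n,uv,s);return o+d*((z-o[2])/d[:,2])[:,None]
def proj(n,X,s=None):
    c,Rc,o=cal(n,s);p=(np.atleast_2d(X)-o)@Rc
    return np.c_[p[:,0]/p[:,2]*c["fx"]+c["cx"],p[:,1]/p[:,2]*c["fy"]+c["cy"]]
E
python3 - <<'E'
from h import *
im=cv2.imread("pics/top0.png")
hsv=cv2.cvtColor(im,cv2.COLOR_BGR2HSV)
for nm,f,rois in (("top","pics/top0.png",[(325,280,368,345),(385,272,436,298)]),("scene","pics/scene0.png",[(310,280,350,345),(392,300,442,342)])):
    im=cv2.imread(f);hsv=cv2.cvtColor(im,cv2.COLOR_BGR2HSV)
    for x0,y0,x1,y1 in rois:
        m=((hsv[y0:y1,x0:x1,1]<90)&(hsv[y0:y1,x0:x1,2]>90)).astype(np.uint8)
        n,l,st,_=cv2.connectedComponentsWithStats(m);k=1+st[1:,4].argmax()
        p=np.argwhere(l==k)[:,::-1]+[x0,y0]
        W=plane(nm,p,11.5)[:,:2].astype(np.float32)
        print(nm,st[k],"minAreaRect",cv2.minAreaRect(W),W.mean(0))
        b=cv2.boxPoints(cv2.minAreaRect(W));print(b.round())
a=cv2.imread("pics/top0.png");c1=cv2.resize(a[270:350,320:440],None,fx=6,fy=6,interpolation=cv2.INTER_CUBIC)
cv2.imwrite("pics/crop1.png",c1)
a=cv2.resize(a[140:320,130:300],None,fx=3.3,fy=3.3,interpolation=cv2.INTER_CUBIC);cv2.imwrite("pics/crop2.png",a)
a=cv2.imread("pics/scene0.png")
a=cv2.resize(a[85:260,195:315],None,fx=3.4,fy=3.4,interpolation=cv2.INTER_CUBIC);cv2.imwrite("pics/crop3.png",a)
E
```

```text
top [ 14  15  19  44 372] minAreaRect ((440.7095031738281, -375.51690673828125), (92.37461853027344, 20.719484329223633), 33.74274826049805) [ 436.85    -378.00156]
[[ 397. -393.]
 [ 408. -410.]
 [ 485. -358.]
 [ 473. -341.]]
top [ 10   8  35  11 209] minAreaRect ((543.8046264648438, -487.94244384765625), (16.392236709594727, 71.75688171386719), 1.8474010229110718) [ 543.6598  -492.34082]
[[ 534. -452.]
 [ 537. -524.]
 [ 553. -524.]
 [ 551. -452.]]
scene [ 10   8  19  52 512] minAreaRect ((443.39483642578125, -375.81005859375), (104.55525970458984, 21.830039978027344), 32.86349105834961) [ 436.10602 -380.27332]
[[ 394. -395.]
 [ 405. -413.]
 [ 493. -357.]
 [ 481. -338.]]
scene [  9   9  37  29 337] minAreaRect ((542.9163208007812, -488.8090515136719), (18.957612991333008, 74.44124603271484), 4.464710712432861) [ 543.11273 -494.35367]
[[ 531. -452.]
 [ 536. -527.]
 [ 555. -525.]
 [ 549. -451.]]
```

View pics/crop1.png

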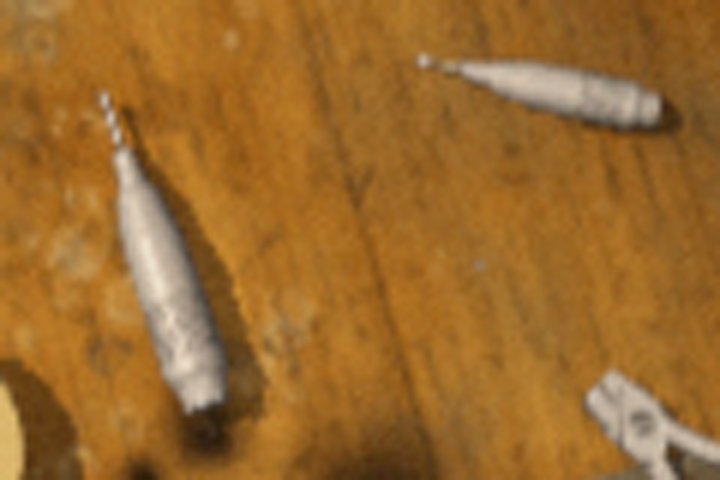

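View pics/crop2.png

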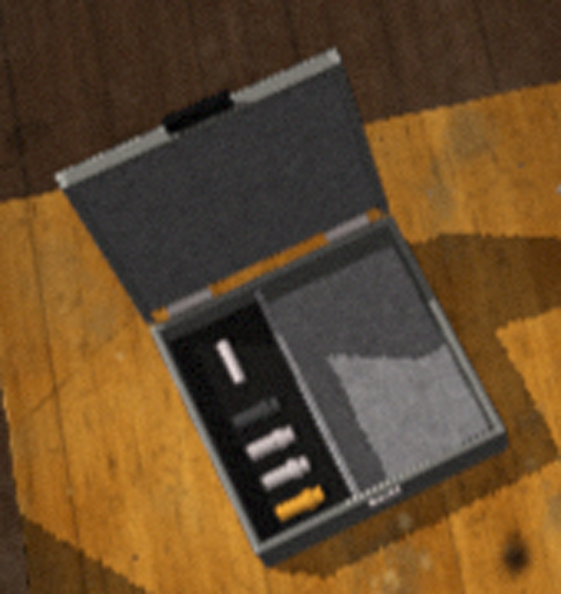

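View pics/crop3.png

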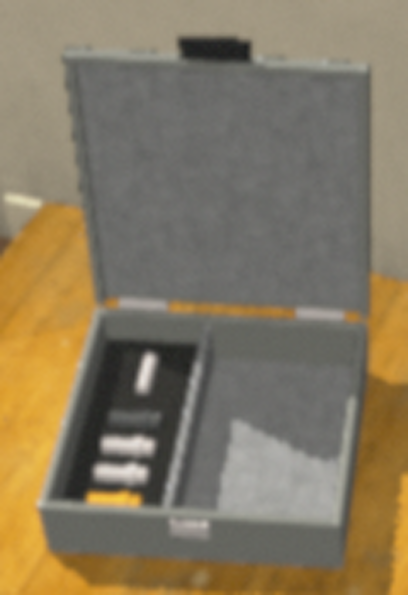

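The crop confirms it: the left one, top (347,314), is clearly longer and wider (about 114 mm with its nose against about 80 mm). It is the handpiece, with its nose at (337,286) and its tail at (354,338). Next I'll locate the ends, the case corners and the lid.

```bash
python3 - <<'E'
from h import *
t=lambda a:np.array(a)/6+[320,270]
P=plane("top",[t((103,95)),t((205,410))],11.5);print("hp",P.round(1),np.linalg.norm(P[0]-P[1]),P.mean(0), np.degrees(np.arctan2(*(P[0]-P[1])[[1,0]])))
a=np.array([(258,548),(506,433),(391,220),(153,322)])/3.3+[130,140]
b=np.array([(40,505),(350,522),(367,318),(97,310)])/3.4+[195,85]
A=plane("top",a,40);B=plane("scene",b,40)
print("top rim FL FR HR HL\n",A.round(1),A.mean(0));print("scene\n",B.round(1),B.mean(0))
for C in(A,B):
    print([round(float(np.linalg.norm(C[i]-C[(i+1)%4])),1) for i in range(4)], np.degrees(np.arctan2(*(C[1]-C[0])[[1,0]]))+90,np.degrees(np.arctan2(*(C[2]-C[1])[[1,0]])),np.degrees(np.arctan2(*(C[3]-C[0])[[1,0]])))
# lid inner-face free corners left/right: triangulate
def tri(u,v):
    o1,d1=ray("top",u);o2,d2=ray("scene",v);d1=d1[0];d2=d2[0]
    s=np.linalg.lstsq(np.c_[d1,-d2],o2-o1,rcond=None)[0];p,q=o1+s[0]*d1,o2+s[1]*d2
    return (p+q)/2,np.linalg.norm(p-q)
for n,u,v in (("L",(58,178),(64,52)),("R",(336,52),(370,65)),("tab",(200,112),(214,50))):
    print(n,tri(np.array(u)/3.3+[130,140],np.array(v)/3.4+[195,85]))
E
```

```text
hp [[ 495.9 -339.4   11.5]
 [ 400.3 -401.7   11.5]] 114.0554258485559 [ 448.12414038 -370.57774955   11.5       ] 33.08733054354563
top rim FL FR HR HL
 [[ 374.4 -104.6   40. ]
 [ 486.4 -226.6   40. ]
 [ 602.  -112.7   40. ]
 [ 492.8    8.8   40. ]] [ 488.8970136  -108.77269636   40.        ]
scene
 [[ 373.2 -107.    40. ]
 [ 493.9 -229.5   40. ]
 [ 609.  -110.2   40. ]
 [ 488.1    4.6   40. ]] [ 491.06103453 -110.53243852   40.        ]
[165.7, 162.3, 163.4, 164.0] 42.57190683049867 44.602008214456205 43.786615205473474
[171.9, 165.7, 166.7, 160.2] 44.59051133124162 46.01948216085503 44.15995132852475
L (array([511.94962408,  32.81679932, 199.11763382]), np.float64(0.6275830194590335))
R (array([630.06466334, -89.41706427, 200.8917417 ]), np.float64(2.1150550997590156))
tab (array([568.47497269, -31.42870979, 208.29308302]), np.float64(0.46659586879858156))
```

```bash
python3 - <<'E'
from h import *
print(plane("top",[(302,346)],24),plane("scene",[(265,313)],24), plane("top",[(404,221)],28))
E
```

```text
[[ 353.87368374 -306.29037333   24.        ]] [[ 353.63855319 -308.25416175   24.        ]] [[ 669.61402607 -437.90335457   28.        ]]
```

Request:
drive_tool([
  [[0.165,-0.248,0.12],[0,0,-0.9],0.05],
  [[0.165,-0.248,0.12],[0,0,-0.9],0.05],
  [[0.165,-0.248,0.12],[0,0,-0.9],0.05],
  [[0.165,-0.248,0.12],[0,0,-0.9],0.05],
  [[0.165,-0.248,0.12],[0,0,-0.9],0.05],
], grip_force=20)

```text
clock: 0.72
ee_pos: [396.7, 335.3, 315.9]
ee_rot: [3.141, 0.002, 0.279]
contact_force: [-0.0, 0.5, -0.9]
finger_gap: 0.573
```

Request:
drive_tool([
  [[0.02,-0.3,0.01],[0,0,-0.9],0.05],
  [[0.02,-0.3,0.01],[0,0,-0.9],0.05],
  [[0.02,-0.3,0.01],[0,0,-0.9],0.05],
  [[0.02,-0.3,0.01],[0,0,-0.9],0.05],
  [[0.02,-0.3,0.01],[0,0,-0.9],0.05],
])

```text
clock: 1.35
ee_pos: [416.2, 33.2, 326.0]
ee_rot: [3.142, 0.001, -0.627]
contact_force: [0.4, 0.2, -0.4]
finger_gap: 0.575
```

Request:
drive_tool([
  [[0.02,-0.3,0.0],[0,0,-0.35],0.05],
  [[0.02,-0.3,0.0],[0,0,-0.35],0.05],
  [[0.02,-0.3,0.0],[0,0,-0.35],0.05],
  [[0.02,-0.3,0.0],[0,0,-0.35],0.05],
  [[0.02,-0.3,0.0],[0,0,-0.35],0.05],
])

```text
clock: 1.98
ee_pos: [435.7, -269.1, 325.7]
ee_rot: [3.141, 0.002, -0.978]
contact_force: [0.6, 0.3, -0.2]
finger_gap: 0.567
```

Request:
drive_tool([
  [[0.012,-0.101,-0.175],[0,0,-0.015],0.05],
  [[0.012,-0.101,-0.175],[0,0,-0.015],0.05],
  [[0.012,-0.101,-0.175],[0,0,-0.015],0.05],
  [[0.012,-0.101,-0.175],[0,0,-0.015],0.05],
  [[0.012,-0.101,-0.175],[0,0,-0.015],0.05],
])

```text
clock: 2.6
ee_pos: [447.4, -369.9, 150.3]
ee_rot: [3.141, 0.004, -0.994]
contact_force: [-0.7, 0.2, 0.5]
finger_gap: 0.573
```

```bash
python3 - <<'E'
from h import *
s=status.sense();im=capture("wrist");cv2.imwrite("pics/w1.png",im[:,:,::-1]);print(s["ee_pos"],s["ee_rot"])
hsv=cv2.cvtColor(im,cv2.COLOR_RGB2HSV);print(proj("wrist",[[448,-370.6,11.5],[495.9,-339.4,11.5],[400.3,-401.7,11.5]],s).round())
E
```

```text
[ 447.36579071 -369.85641259  150.27348363] [ 3.14101824  0.00356361 -0.99386343]
[[320. 215.]
 [320. 150.]
 [320. 274.]]
```

View pics/w1.png

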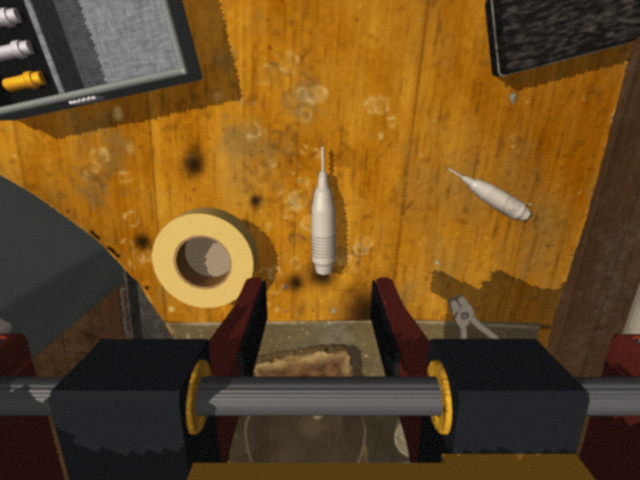

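The wrist view shows the handpiece upright in the image, with its nose at (323,148) and its tail at (323,275), within about 2 mm of the prediction. I'm descending to grasp it.

Request:
drive_tool([
  [[0.002,-0.002,-0.06],[0,0,0],0.05],
  [[0.002,-0.002,-0.11],[0,0,0],0.05],
  [[0.002,-0.002,-0.135],[0,0,0],0.05],
  [[0.002,-0.002,-0.145],[0,0,0],0.05],
  [[0.002,-0.002,-0.145],[0,0,0],0.05],
])

```text
clock: 3.28
ee_pos: [451.1, -372.1, 8.1]
ee_rot: [-3.141, -0.001, -0.993]
contact_force: [0.2, -0.3, 0.7]
finger_gap: 0.572
```

Request:
drive_tool([
  [[0,0,0],[0,0,0],0.015],
  [[0,0,0],[0,0,0],0.015],
  [[0,0,0],[0,0,0],0.015],
  [[0,0,0],[0,0,0],0.015],
  [[0,0,0],[0,0,0],0.015],
], grip_force=25)

```text
clock: 3.9
ee_pos: [451.0, -372.1, 8.1]
ee_rot: [-3.141, -0.0, -0.993]
contact_force: [-0.5, -0.1, -0.2]
finger_gap: 0.171
```

Request:
drive_tool([
  [[0,0,0],[0,0,0],0.0],
  [[0,0,0],[0,0,0],0.0],
  [[0,0,0],[0,0,0],0.0],
])

```text
clock: 4.28
ee_pos: [451.0, -372.1, 8.0]
ee_rot: [-3.141, -0.0, -0.993]
contact_force: [-0.3, 0.6, -0.0]
finger_gap: 0.006
```

```bash
python3 - <<'E'
from h import *
s=status.sense();print(s["ee_pos"],s["finger_gap"],s["contact_force"])
im=capture("wrist");cv2.imwrite("pics/w2.png",im[:,:,::-1])
E
```

```text
[ 451.04135858 -372.06723031    8.01914909] 0.0055603365931511045 [-0.3165563   0.6254131  -0.01584889]
```

View pics/w2.png

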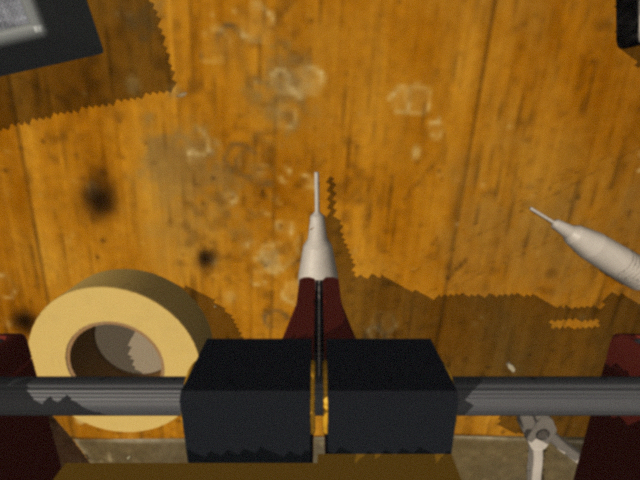

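```bash
python3 - <<'E'
from h import *
s=status.sense()
for z in (8,11.5,30):print(plane("wrist",[(317,172),(317,213)],z,s).round(1))
print(proj("wrist",[[495.9,-339.4,11.5],[451,-372,8],[451,-372,27]],s))
im=capture("top");cv2.imwrite("pics/t2.png",cv2.resize(im[250:370,270:430,::-1],None,fx=5,fy=5,interpolation=cv2.INTER_CUBIC))
im=capture("scene");cv2.imwrite("pics/s2.png",cv2.resize(im[230:350,250:410,::-1],None,fx=5,fy=5,interpolation=cv2.INTER_CUBIC))
E
```

```text
[[ 499.  -340.1    8. ]
 [ 481.5 -351.5    8. ]]
[[ 499.4 -339.9   11.5]
 [ 482.3 -351.    11.5]]
[[ 501.5 -338.6   30. ]
 [ 486.2 -348.5   30. ]]
[[312.27287918 177.47445794]
 [317.98729038 279.39464945]
 [317.95541539 295.32448334]]
```

View pics/t2.png

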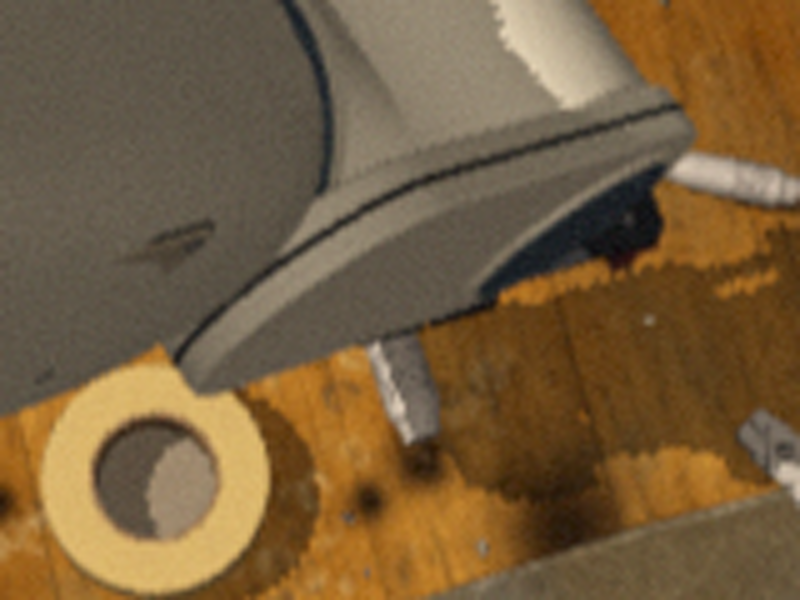

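View pics/s2.png

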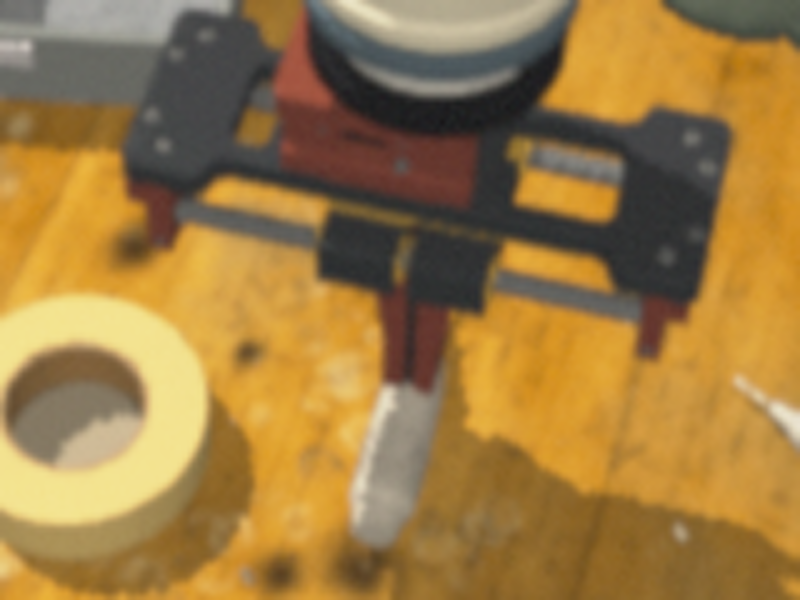

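```bash
python3 - <<'E'
from h import *
for z in (0,8,15,23,30):
    p=proj("scene",[[451,-372,z]])[0]; print(z,(p-[250,230])*5, proj("top",[[451,-372,z]])[0])
# handpiece tail in scene/top now
print(plane("scene",[(250+375/5,230+540/5)],8),plane("top",[(270+412/5,250+438/5)],8))
s=status.sense();print(s['qpos'],s['tau'])
a=cv2.imread("pics/s2.png")
E
```

```text
0 [411.88118089 410.03688053] [346.21943383 311.77433421]
8 [412.70020126 397.78223704] [346.46583767 310.91798201]
15 [413.42665658 386.91260398] [346.68420618 310.15906385]
23 [414.26834268 374.31882317] [346.93699292 309.28052852]
30 [415.01504205 363.14628721] [347.16105494 308.50182312]
[[ 403.81127216 -404.10552085    8.        ]] [[ 401.42727743 -398.00390978    8.        ]]
[-7.10493547e-01  6.38663487e-01  1.81321878e+00  8.43462962e-04
  6.89047972e-01  2.81541602e-01] [-1.70677311e-03 -5.65955114e+01 -1.73291767e+01  4.85336361e-02
 -7.64969242e-03  7.05376033e-05]
```

```bash
python3 - <<'E'
import cv2
a=cv2.imread("pics/w2.png")[160:345,240:400]
b=cv2.imread("pics/s2.png")[200:560,250:600]
cv2.imwrite("pics/c4.png",cv2.resize(a,None,fx=3,fy=3,interpolation=cv2.INTER_CUBIC));
E
```

```text
(no output)
```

View pics/c4.png

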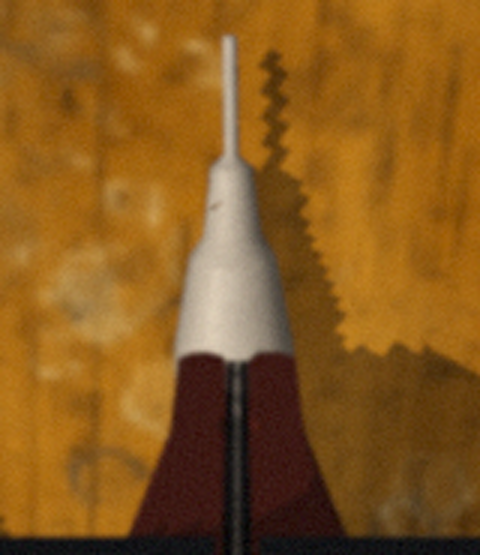

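The fingers shut completely over the upper part of the barrel: the gap is 0 and the TCP is still 8 mm above the bench. That was too high a grip on a round body. I'll open, go lower and close again.

Request:
drive_tool([
  [[0,0,0.0],[0,0,0],0.055],
  [[0,0,0.0],[0,0,0],0.055],
  [[0,0,0.0],[0,0,0],0.055],
  [[0,0,0.0],[0,0,0],0.055],
  [[0,0,0.0],[0,0,0],0.055],
])

```text
clock: 5.05
ee_pos: [451.0, -372.1, 8.1]
ee_rot: [-3.141, -0.0, -0.993]
contact_force: [0.6, 0.0, 0.2]
finger_gap: 0.534
```

```bash
python3 - <<'E'
from h import *
s=status.sense();print(s["ee_pos"],s["finger_gap"],s["contact_force"])
im=capture("wrist");cv2.imwrite("pics/w3.png",im[:,:,::-1])
E
```

```text
[ 451.03859498 -372.12231851    8.05362386] 0.533937247733444 [0.61705353 0.01395807 0.2464333 ]
```

View pics/w3.png

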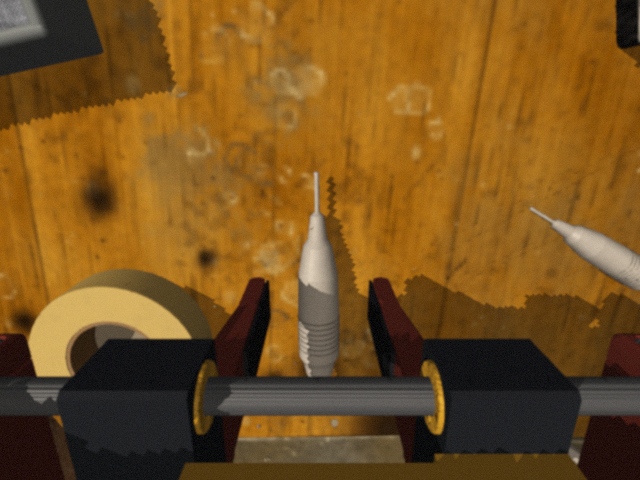

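Request:
drive_tool([
  [[0,0,-0.004],[0,0,0],0.055],
  [[0,0,-0.006],[0,0,0],0.055],
  [[0,0,-0.006],[0,0,0],0.055],
])

```text
clock: 5.48
ee_pos: [450.9, -372.0, 1.7]
ee_rot: [-3.141, 0.0, -0.993]
contact_force: [0.3, -0.2, -0.4]
finger_gap: 0.627
```

Request:
drive_tool([
  [[0,0,0],[0,0,0],0.012],
  [[0,0,0],[0,0,0],0.012],
  [[0,0,0],[0,0,0],0.012],
  [[0,0,0],[0,0,0],0.012],
  [[0,0,0],[0,0,0],0.012],
], grip_force=25)

```text
clock: 6.1
ee_pos: [450.9, -372.0, 1.8]
ee_rot: [-3.141, 0.0, -0.993]
contact_force: [-0.5, 0.5, 0.4]
finger_gap: 0.137
```

```bash
python3 - <<'E'
from h import *
s=status.sense();print(s["ee_pos"],s["finger_gap"],s["contact_force"])
im=capture("wrist");cv2.imwrite("pics/w4.png",cv2.resize(im[150:400,200:440,::-1],None,fx=2.4,fy=2.4,interpolation=cv2.INTER_CUBIC))
im=capture("scene");cv2.imwrite("pics/s4.png",cv2.resize(im[280:350,300:360,::-1],None,fx=8,fy=8,interpolation=cv2.INTER_CUBIC))
E
```

```text
[ 450.89248561 -371.97353078    1.76013488] 0.13686657804107435 [-0.47202722  0.45987845  0.37999513]
```

View pics/w4.png

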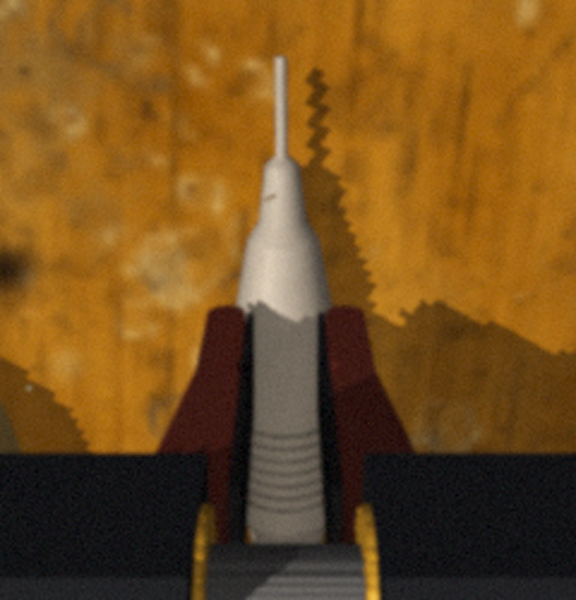

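View pics/s4.png

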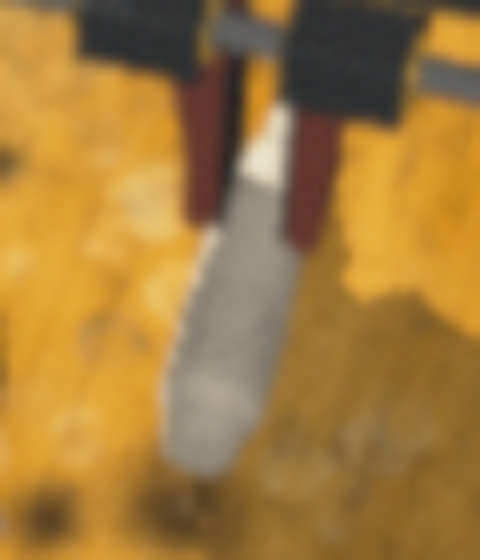

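Request:
drive_tool([
  [[0,0,0],[0,0,0],0.0],
  [[0,0,0],[0,0,0],0.0],
  [[0,0,0],[0,0,0],0.0],
  [[0,0,0],[0,0,0],0.0],
], grip_force=25)

```text
clock: 6.7
ee_pos: [450.9, -372.0, 1.8]
ee_rot: [-3.141, 0.0, -0.993]
contact_force: [-0.0, -0.2, -0.2]
finger_gap: 0.008
```

```bash
python3 - <<'E'
from h import *
s=status.sense();print(s["ee_pos"],s["finger_gap"],s["contact_force"],s["wrist_torque"])
im=capture("wrist");cv2.imwrite("pics/w5.png",cv2.resize(im[150:400,200:440,::-1],None,fx=2.4,fy=2.4,interpolation=cv2.INTER_CUBIC))
E
```

```text
[ 450.9098723  -371.9799888     1.75995291] 0.007962361971945546 [-0.03403276 -0.223377   -0.18584898] [ 0.00057933  0.09233488 -0.02262348]
```

View pics/w5.png

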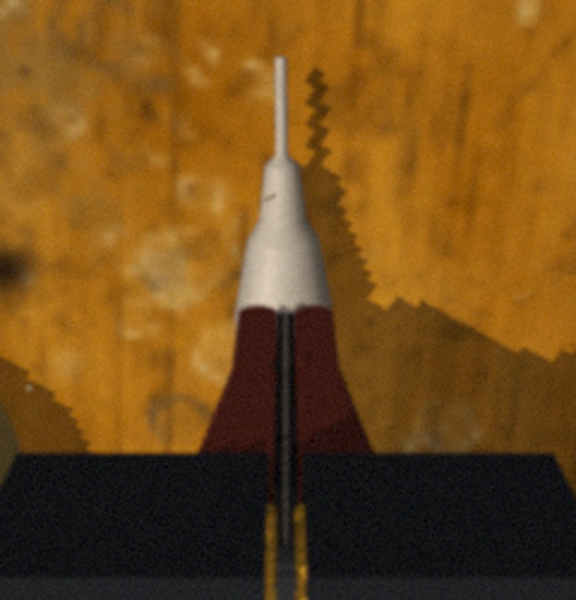

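The fingers shut (gap 0) without stopping on the handpiece, and it has not moved in the picture. I'll test with a small 10 mm lift, which is a safe height if it falls, before deciding what is happening.

Request:
drive_tool([
  [[0,0,0.004],[0,0,0],0.0],
  [[0,0,0.008],[0,0,0],0.0],
  [[0,0,0.01],[0,0,0],0.0],
])

```text
clock: 7.12
ee_pos: [451.1, -372.2, 12.3]
ee_rot: [-3.141, -0.001, -0.993]
contact_force: [-0.9, 0.1, -0.4]
finger_gap: 0.003
```

```bash
python3 - <<'E'
from h import *
s=status.sense();print(s["ee_pos"],s["finger_gap"],s["contact_force"],s["wrist_torque"])
im=capture("wrist");cv2.imwrite("pics/w6.png",cv2.resize(im[150:400,200:440,::-1],None,fx=2.4,fy=2.4,interpolation=cv2.INTER_CUBIC))
im=capture("scene");cv2.imwrite("pics/s6.png",cv2.resize(im[270:350,290:370,::-1],None,fx=7,fy=7,interpolation=cv2.INTER_CUBIC))
E
```

```text
[ 451.09037581 -372.16291587   12.25569921] 0.003252549449570849 [-0.90510938  0.09775488 -0.36198864] [-0.07165169  0.15207862  0.00048099]
```

View pics/w6.png

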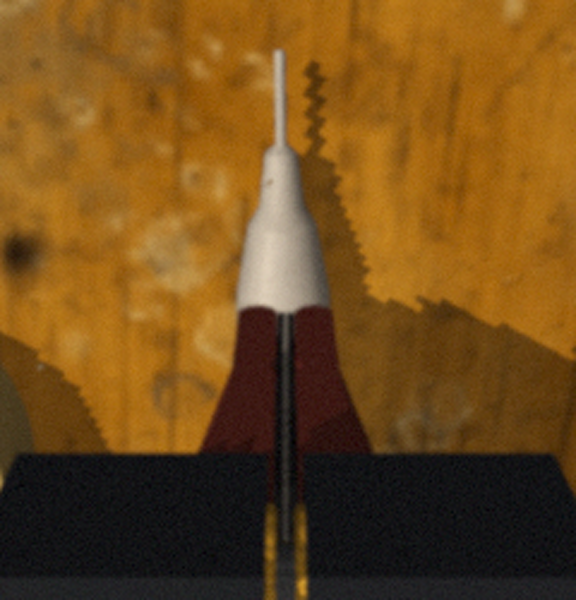

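View pics/s6.png

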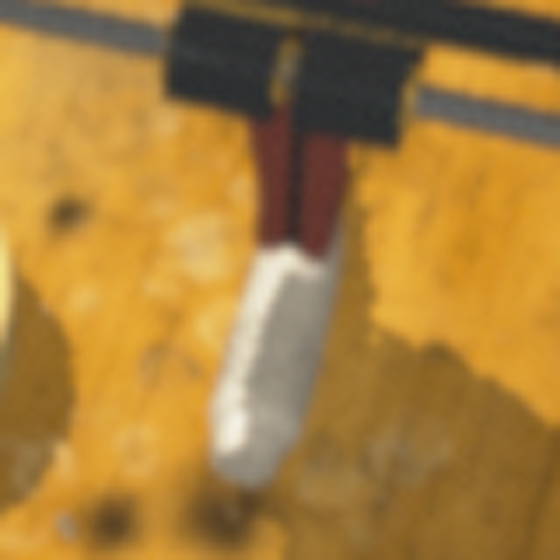

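```bash
python3 - <<'E'
from h import *
s1=dict(ee_pos=np.array([447.366,-369.856,150.273]),ee_rot=[3.14102,.00356,-.99386])
s3=dict(ee_pos=np.array([451.039,-372.122,8.054]),ee_rot=[-3.141,0,-.993])
def tri(u,v):
    o1,d1=ray("wrist",u,s1);o2,d2=ray("wrist",v,s3);d1=d1[0];d2=d2[0]
    s=np.linalg.lstsq(np.c_[d1,-d2],o2-o1,rcond=None)[0];p,q=o1+s[0]*d1,o2+s[1]*d2
    return p,q
print("nose",tri((323,148),(317,172)));
s=status.sense()
print(proj("wrist",[[380,-400,0]],s))
# tool tip projections
R=Ro.from_euler('xyz',s["ee_rot"]).as_matrix()
for t in ([0,0,0],[0,-10,0],[0,0,-19],[0,-10,-19]): print(t,proj("wrist",s["ee_pos"]+R@np.array(t),s).round(1))
E
python3 - <<'E'
import cv2,numpy as np
for f in ("w1","w3"):
    a=cv2.imread(f"pics/{f}.png");h=cv2.cvtColor(a,cv2.COLOR_BGR2HSV)
    print(f,a.shape)
a=cv2.imread("pics/w1.png");b=cv2.imread("pics/w3.png")
sf=cv2.SIFT_create();k1,d1=sf.detectAndCompute(cv2.cvtColor(a,6)[:330],None);k2,d2=sf.detectAndCompute(cv2.cvtColor(b,6)[:330],None)
m=[x[0] for x in cv2.BFMatcher().knnMatch(d1,d2,k=2) if x[0].distance<.75*x[1].distance]
import sys;sys.path.insert(0,'.')
from h import *
s1=dict(ee_pos=np.array([447.366,-369.856,150.273]),ee_rot=[3.14102,.00356,-.99386])
s3=dict(ee_pos=np.array([451.039,-372.122,8.054]),ee_rot=[-3.141,0,-.993])
for x in m:
    u=k1[x.queryIdx].pt;v=k2[x.trainIdx].pt
    o1,e1=ray("wrist",u,s1);o2,e2=ray("wrist",v,s3)
    s=np.linalg.lstsq(np.c_[e1[0],-e2[0]],o2-o1,rcond=None)[0];p=o1+s[0]*e1[0];q=o2+s[1]*e2[0]
    if np.linalg.norm(p-q)<8: print(np.round(u),np.round(v),p.round(),np.linalg.norm(p-q).round(1))
E
```

```text
nose (array([ 497.36116126, -341.64669949,   -7.23238125]), array([ 497.19855847, -341.24266014,   -7.24229267]))
[[293.55453882 380.70491644]]
[0, 0, 0] [[318.2 279.5]]
[0, -10, 0] [[318.2 262.2]]
[0, 0, -19] [[318.2 295.4]]
[0, -10, -19] [[318.2 276.7]]
w1 (480, 640, 3)
w3 (480, 640, 3)
[150. 134.] [ 21. 148.] [ 426. -209.   -0.] 0.5
[157. 231.] [ 42. 307.] [ 353. -255.    8.] 1.3
[173. 116.] [ 58. 119.] [ 450. -220.    0.] 0.0
[216. 122.] [134. 129.] [ 466. -252.   -2.] 0.0
[217. 110.] [132. 107.] [ 475. -248.   -0.] 0.3
[221. 102.] [139.  94.] [ 482. -248.   -1.] 0.1
[234.  92.] [160.  75.] [ 496. -253.    1.] 0.2
[235.  84.] [162.  62.] [ 501. -251.   -1.] 0.1
[238.  81.] [167.  56.] [ 505. -252.   -1.] 0.2
[238.  86.] [168.  66.] [ 501. -254.   -2.] 0.3
[238.  64.] [166.  26.] [ 516. -246.    0.] 0.2
[240.  78.] [171.  50.] [ 508. -253.    1.] 0.2
[242. 211.] [181. 271.] [ 410. -310.    1.] 2.7
[249. 136.] [190. 153.] [ 471. -282.    2.] 0.3
[255. 201.] [206. 258.] [ 424. -315.   -1.] 0.2
[273. 165.] [234. 201.] [ 462. -312.    1.] 0.1
[297.  58.] [271.  15.] [ 546. -285.    2.
[... 457 characters left out ...]
74.] [ 537. -317.   11.] 0.0
[331. 154.] [330. 180.] [ 496. -352.  -26.] 0.5
[332. 184.] [333. 232.] [ 476. -365.    4.] 0.2
[335. 174.] [337. 215.] [ 485. -363.   -3.] 0.2
[335. 174.] [337. 215.] [ 485. -363.   -3.] 0.2
[381. 136.] [416. 152.] [ 534. -378.   -2.] 0.1
[462. 182.] [562. 239.] [ 539. -451.   28.] 1.2
[463. 175.] [555. 218.] [ 546. -457.    5.] 0.4
[466. 179.] [559. 225.] [ 545. -462.    4.] 0.0
[466. 179.] [559. 225.] [ 545. -462.    4.] 0.0
[473. 176.] [568. 220.] [ 550. -468.   -0.] 0.4
[476. 185.] [577. 236.] [ 545. -470.   10.] 0.0
[476. 185.] [577. 236.] [ 545. -470.   10.] 0.0
[482. 188.] [577. 236.] [ 548. -486.  -11.] 0.2
[482. 188.] [577. 236.] [ 548. -486.  -11.] 0.2
```

Findings from the wrist images:
- The bench and handpiece heights agree with the arm's pose.
- The drawn fingertips stay at row 278 whatever the height, so the handpiece is not hiding them.
- Their pixel spacing puts them about 20 mm short of the stated TCP.

If that is right, the fingers have been closing above the handpiece. I'll check this from the scene view.

```bash
python3 - <<'E'
from h import *
s=status.sense();R=Ro.from_euler('xyz',s["ee_rot"]).as_matrix()
im=capture("scene");cv2.imwrite("pics/s7.png",cv2.resize(im[285:325,315:355,::-1],None,fx=14,fy=14,interpolation=cv2.INTER_CUBIC))
for y in (-10,0,10):
  for z in (0,-10,-15,-20,-25): 
    p=proj("scene",s["ee_pos"]+R@np.array([0,y,z]))[0]; print(y,z,((p-[315,285])*14).round())
# wrist
for y in (-10,-5,0):
  for z in (-25,-20,-15,-10,0):
    p=proj("wrist",np.array([s["ee_pos"]+R@np.array([x,y,z]) for x in(-25.2,25.2)]),s); print(y,z,p.round(1).tolist())
E
```

```text
-10 0 [267. 260.]
-10 -10 [270. 216.]
-10 -15 [272. 194.]
-10 -20 [273. 171.]
-10 -25 [275. 148.]
0 0 [248. 326.]
0 -10 [251. 282.]
0 -15 [252. 260.]
0 -20 [254. 238.]
0 -25 [255. 215.]
10 0 [229. 393.]
10 -10 [231. 350.]
10 -15 [233. 327.]
10 -20 [234. 305.]
10 -25 [236. 283.]
-10 -25 [[264.2, 281.9], [372.1, 281.9]]
-10 -20 [[265.6, 277.5], [370.7, 277.5]]
-10 -15 [[267.0, 273.4], [369.4, 273.4]]
-10 -10 [[268.3, 269.4], [368.1, 269.5]]
-10 0 [[270.7, 262.2], [365.7, 262.2]]
-5 -25 [[264.7, 291.6], [371.7, 291.6]]
-5 -20 [[266.1, 287.0], [370.3, 287.0]]
-5 -15 [[267.4, 282.7], [368.9, 282.7]]
-5 -10 [[268.7, 278.5], [367.7, 278.6]]
-5 0 [[271.1, 270.9], [365.3, 270.9]]
0 -25 [[265.1, 301.2], [371.2, 301.2]]
0 -20 [[266.5, 296.4], [369.8, 296.4]]
0 -15 [[267.8, 291.8], [368.5, 291.8]]
0 -10 [[269.1, 287.5], [367.3, 287.5]]
0 0 [[271.4, 279.5], [365.0, 279.5]]
```

View pics/s7.png

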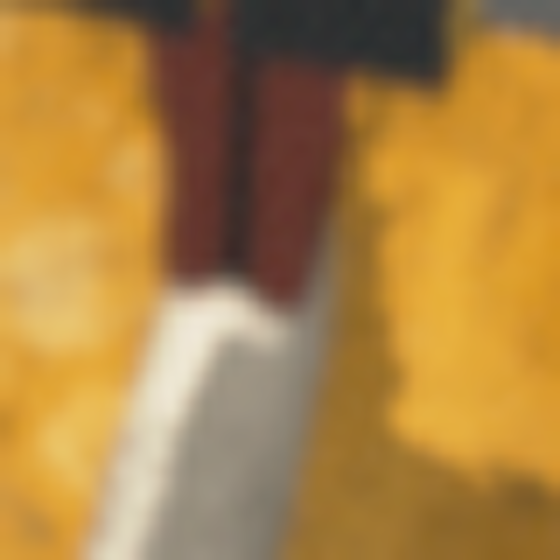

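The scene view agrees: the visible tips sit about 22 mm behind the reported TCP. The real fingertips are therefore shorter than stated, and so far they closed on air above the barrel. I'll open and go lower in stages, watching the force.

Request:
drive_tool([
  [[0,0,0.004],[0,0,0],0.055],
  [[0,0,0.004],[0,0,0],0.055],
  [[0,0,0.004],[0,0,0],0.055],
  [[0,0,0.004],[0,0,0],0.055],
  [[0,0,0.004],[0,0,0],0.055],
])

```text
clock: 7.9
ee_pos: [450.9, -372.0, 15.9]
ee_rot: [-3.141, -0.0, -0.993]
contact_force: [0.2, 0.5, -0.2]
finger_gap: 0.534
```

Request:
drive_tool([
  [[0,0,-0.01],[0,0,0],0.055],
  [[0,0,-0.018],[0,0,0],0.055],
  [[0,0,-0.024],[0,0,0],0.055],
  [[0,0,-0.026],[0,0,0],0.055],
  [[0,0,-0.026],[0,0,0],0.055],
])

```text
clock: 8.52
ee_pos: [450.9, -372.0, -10.3]
ee_rot: [-3.141, 0.0, -0.993]
contact_force: [-1.0, 0.4, 0.5]
finger_gap: 0.627
```

Request:
drive_tool([
  [[0,0,-0.004],[0,0,0],0.055],
  [[0,0,-0.006],[0,0,0],0.055],
  [[0,0,-0.006],[0,0,0],0.055],
])

```text
clock: 8.9
ee_pos: [450.8, -371.9, -16.5]
ee_rot: [-3.141, 0.0, -0.993]
contact_force: [-0.7, 0.9, 0.3]
finger_gap: 0.626
```

Request:
drive_tool([
  [[0,0,0],[0,0,0],0.012],
  [[0,0,0],[0,0,0],0.012],
  [[0,0,0],[0,0,0],0.012],
  [[0,0,0],[0,0,0],0.012],
  [[0,0,0],[0,0,0],0.012],
], grip_force=25)

```text
clock: 9.52
ee_pos: [450.7, -371.8, -16.4]
ee_rot: [-3.141, 0.001, -0.993]
contact_force: [0.5, 0.5, 1.0]
finger_gap: 0.234
```

It stopped on an object at 20.6 mm, so this is a real grasp. I'll do a small test lift and look.

Request:
drive_tool([
  [[0,0,0.01],[0,0,0],0.01],
  [[0,0,0.015],[0,0,0],0.01],
  [[0,0,0.015],[0,0,0],0.01],
], grip_force=30)

```text
clock: 9.9
ee_pos: [451.1, -372.2, -0.8]
ee_rot: [-3.141, -0.001, -0.993]
contact_force: [1.2, -0.7, -2.6]
finger_gap: 0.23
```

```bash
python3 - <<'E'
from h import *
s=status.sense();print(s["ee_pos"],s["finger_gap"],s["contact_force"],s["wrist_torque"])
im=capture("wrist");cv2.imwrite("pics/w8.png",cv2.resize(im[120:400,200:440,::-1],None,fx=2,fy=2))
E
```

```text
[ 451.1219671  -372.16606112   -0.75003855] 0.23011355593900654 [ 1.20152933 -0.6862993  -2.59895551] [-0.08616963  0.11963272 -0.00946281]
```

View pics/w8.png

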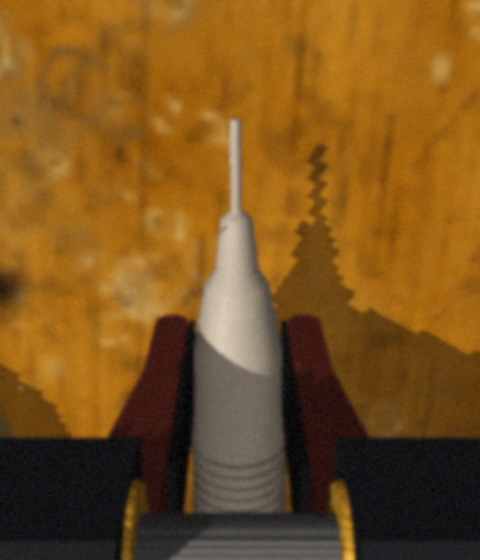

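The handpiece is lifted and held level: -2.6 N on the tool, nose at crop (235,120), body between the pads. Next I'll raise it and carry it over the bay.

Request:
drive_tool([
  [[0,0,0.05],[0,0,0],0.01],
  [[0,0,0.1],[0,0,0],0.01],
  [[0.015,0.055,0.11],[0,0,0.05],0.01],
  [[0.03,0.11,0.11],[0,0,0.1],0.01],
  [[0.045,0.165,0.11],[0,0,0.15],0.01],
])

```text
clock: 10.58
ee_pos: [496.1, -205.5, 109.2]
ee_rot: [-3.141, -0.001, -0.842]
contact_force: [0.4, -0.6, -2.1]
finger_gap: 0.232
```

Request:
drive_tool([
  [[0.012,0.055,0.0],[0,0,0.06],0.01],
  [[0.015,0.076,0.0],[0,0,0.06],0.01],
  [[0.015,0.076,0.0],[0,0,0.06],0.01],
])

```text
clock: 10.95
ee_pos: [511.0, -128.0, 109.0]
ee_rot: [-3.141, -0.0, -0.779]
contact_force: [-0.8, -0.3, -2.1]
finger_gap: 0.236
```

```bash
python3 - <<'E'
from h import *
s=status.sense();print(s["ee_pos"],s["ee_rot"],s["finger_gap"],s["contact_force"])
for n in("wrist","top","scene"):
    im=capture(n);cv2.imwrite(f"pics/{n}9.png",im[:,:,::-1] if n=="wrist" else cv2.resize(im[80:340,120:440,::-1],None,fx=2,fy=2))
E
```

```text
[ 511.01696022 -128.02796724  109.04214828] [-3.14094471e+00 -1.51502403e-04 -7.78983422e-01] 0.23566051277455427 [-0.84631123 -0.28801954 -2.12428281]
```

View pics/wrist9.png

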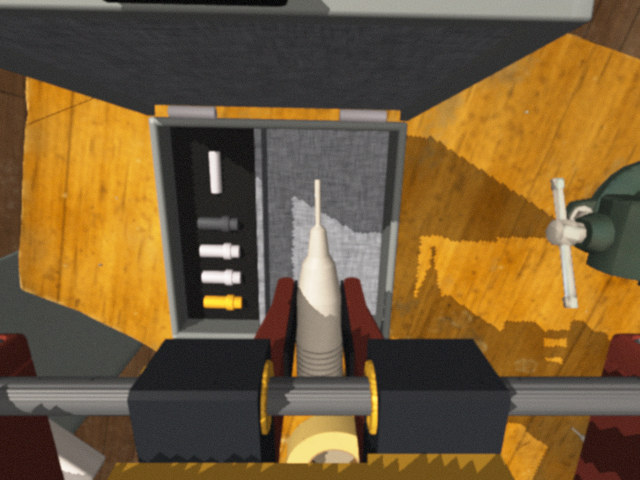

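View pics/scene9.png

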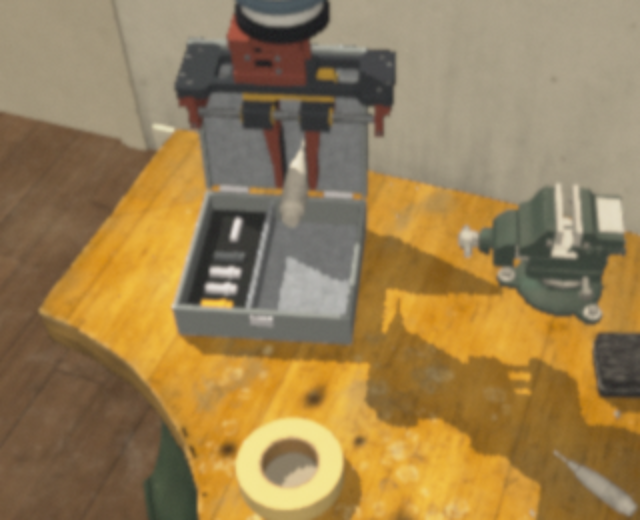

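```bash
python3 - <<'E'
from h import *
s=dict(ee_pos=np.array([511.0,-128.0,109.0]),ee_rot=[-3.141,0,-.779])
P=plane("wrist",[(152,119),(406,123)],40,s);print(P, np.linalg.norm(P[0]-P[1]))
e=(P[0]-P[1])[:2];e/=np.linalg.norm(e);ex=np.array([e[1],-e[0]]);yaw=np.arctan2(ex[1],ex[0]);print("yaw",yaw)
c=P.mean(0)[:2]-83*ex;print("c",c)
print("target mid",c-8*ex-33.5*e, "bay centre",c-33.5*e)
E
```

```text
[[ 492.11865743    6.33835153   40.        ]
 [ 607.80882651 -111.29236621   40.        ]] 164.98848741640037
yaw 0.77708127440772
c [ 490.78779748 -110.67672893]
target mid [ 508.57434107 -140.17060741] bay centre [ 514.27804656 -134.56099569]
```

Request:
drive_tool([
  [[-0.001,-0.011,-0.03],[0,0,-0.01],0.01],
  [[-0.001,-0.011,-0.06],[0,0,-0.01],0.01],
  [[-0.001,-0.011,-0.085],[0,0,-0.01],0.01],
  [[-0.001,-0.011,-0.1],[0,0,-0.01],0.01],
  [[-0.001,-0.011,-0.105],[0,0,-0.01],0.01],
])

```text
clock: 11.72
ee_pos: [509.6, -141.9, 3.4]
ee_rot: [-3.141, 0.0, -0.793]
contact_force: [-0.2, 0.3, -2.6]
finger_gap: 0.228
```

```bash
python3 - <<'E'
from h import *
s=status.sense();print(s["ee_pos"],s["ee_rot"],s["finger_gap"],s["contact_force"])
im=capture("wrist");cv2.imwrite("pics/w10.png",im[:,:,::-1])
E
```

```text
[ 509.56915279 -141.85517221    3.42409433] [-3.14141296e+00  2.38266999e-04 -7.93420881e-01] 0.22828095970361723 [-0.15191708  0.34283168 -2.60341133]
```

View pics/w10.png

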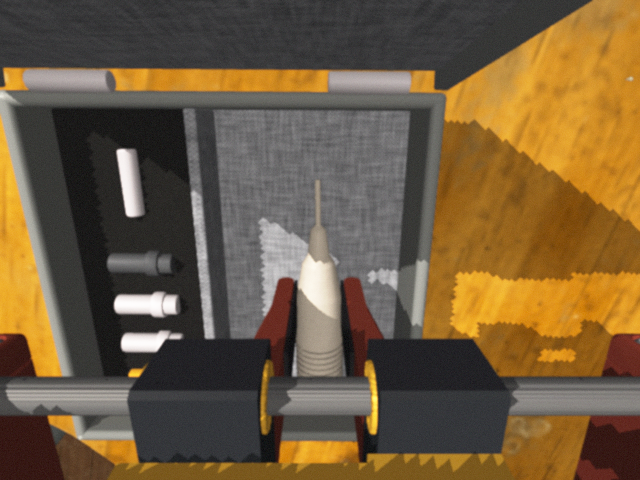

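The handpiece is inside the bay, clear of the walls, with its nose at (318,182). I'm lowering the last 13 mm.

Request:
drive_tool([
  [[0.002,0.002,-0.004],[0,0,0],0.01],
  [[0.002,0.002,-0.008],[0,0,0],0.01],
  [[0.002,0.002,-0.011],[0,0,0],0.01],
  [[0.002,0.002,-0.012],[0,0,0],0.01],
])

```text
clock: 12.28
ee_pos: [511.7, -139.6, -8.6]
ee_rot: [-3.141, -0.0, -0.793]
contact_force: [0.6, -0.2, -1.7]
finger_gap: 0.236
```

Request:
drive_tool([
  [[0,0,-0.001],[0,0,0],0.01],
  [[0,0,-0.002],[0,0,0],0.01],
  [[0,0,-0.002],[0,0,0],0.01],
])

```text
clock: 12.65
ee_pos: [511.8, -139.6, -10.4]
ee_rot: [-3.141, -0.0, -0.793]
contact_force: [0.1, 0.8, -0.7]
finger_gap: 0.232
```

The weight is coming off the tool (-0.7 N), so it is on the floor. I'm releasing it.

Request:
drive_tool([
  [[0,0,0],[0,0,0],0.042],
  [[0,0,0],[0,0,0],0.042],
  [[0,0,0],[0,0,0],0.042],
  [[0,0,0],[0,0,0],0.042],
])

```text
clock: 13.15
ee_pos: [511.9, -139.7, -10.4]
ee_rot: [-3.141, -0.0, -0.793]
contact_force: [-0.2, -0.0, 0.5]
finger_gap: 0.479
```

Request:
drive_tool([
  [[0,0,0.02],[0,0,0],0.042],
  [[0,0,0.06],[0,0,0],0.042],
  [[0,0,0.12],[0,0,0],0.042],
  [[0,0,0.15],[0,0,0],0.042],
  [[0,0,0.15],[0,0,0],0.042],
])

```text
clock: 13.78
ee_pos: [513.6, -140.2, 142.1]
ee_rot: [-3.139, -0.005, -0.793]
contact_force: [-0.2, -0.4, 0.3]
finger_gap: 0.481
```

```bash
python3 - <<'E'
from h import *
s=status.sense();print(s["ee_pos"],s["ee_rot"],s["finger_gap"],s["contact_force"])
im=capture("wrist");cv2.imwrite("pics/w11.png",im[:,:,::-1])
E
```

```text
[ 513.58161902 -140.16662406  142.09439545] [-3.1385068  -0.00497933 -0.79301516] 0.48108778263262214 [-0.2157245  -0.42917834  0.31731728]
```

View pics/w11.png

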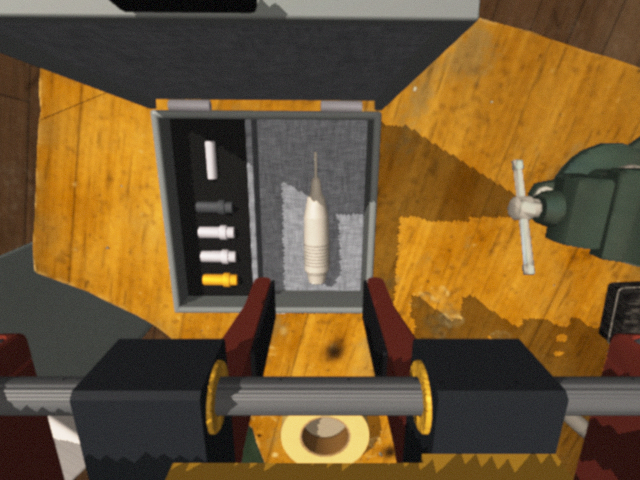

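The handpiece lies flat in the bay, nose (315,153) and tail (316,283), released while the lid is open. Next I'll close the fingers, go up and over the lid, and come down behind it.

Request:
drive_tool([
  [[0,0,0.05],[0,0,0],0.0],
  [[0,0,0.1],[0,0,0],0.0],
  [[0.037,0.037,0.115],[0,0,0],0.0],
  [[0.075,0.075,0.115],[0,0,0],0.0],
  [[0.112,0.113,0.115],[0,0,0],0.0],
])

```text
clock: 14.45
ee_pos: [624.7, -25.7, 253.4]
ee_rot: [3.141, -0.0, -0.793]
contact_force: [-0.0, -0.9, -1.0]
finger_gap: 0.001
```

```bash
python3 - <<'E'
from h import *
s=status.sense();print(s["ee_pos"],s["ee_rot"],s["finger_gap"],s["contact_force"])
for n in("wrist","top","scene"):
    im=capture(n);cv2.imwrite(f"pics/{n}12.png",im[:,:,::-1] if n=="wrist" else cv2.resize(im[40:340,120:440,::-1],None,fx=2,fy=2))
E
```

```text
[624.66324213 -25.67108859 253.37953821] [ 3.14137061e+00 -3.24156219e-04 -7.93465223e-01] 0.0006125104944244552 [-0.03497945 -0.92246689 -1.00079367]
```

View pics/wrist12.png

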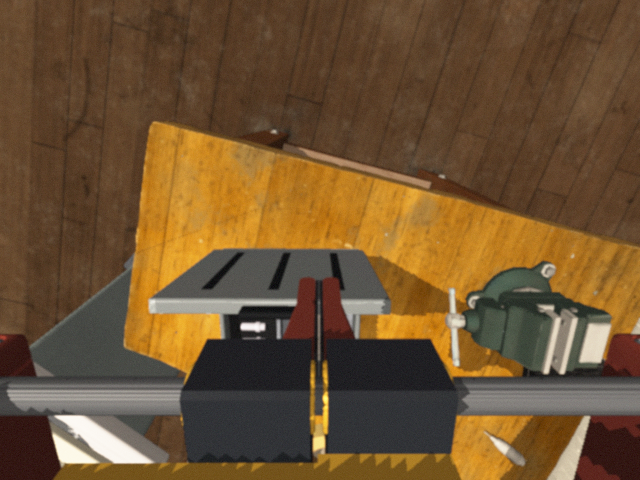

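View pics/scene12.png

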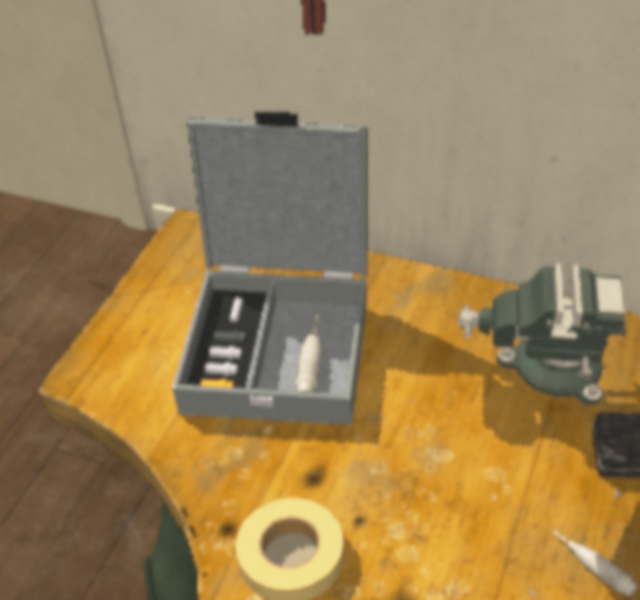

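View pics/top12.png

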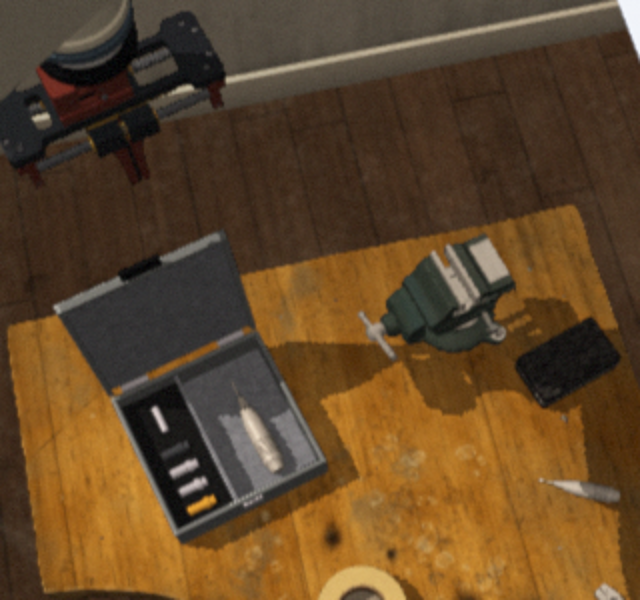

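```bash
python3 - <<'E'
from h import *
s=dict(ee_pos=np.array([624.66,-25.67,253.38]),ee_rot=[3.1414,-.0003,-.7935])
c=np.array([490.8,-110.7]);ex=np.array([.713,.701]);ey=np.array([-.701,.713])
for z in (190,195,200,205):
    P=plane("wrist",[(150,299),(389,298),(150,311),(391,311)],z,s)[:,:2]-c
    print(z,np.c_[P@ex,P@ey].round(1).tolist())
for z in (-700,-900): print(plane("top",[(200,105)],z))
E
```

```text
190 [[110.9, 90.4], [111.8, -85.3], [101.0, 91.8], [101.1, -87.4]]
195 [[113.4, 87.9], [114.3, -84.3], [103.8, 89.2], [103.8, -86.3]]
200 [[116.0, 85.5], [116.9, -83.2], [106.5, 86.7], [106.6, -85.2]]
205 [[118.6, 83.0], [119.4, -82.2], [109.3, 84.2], [109.4, -84.1]]
[[1238.34961484  383.08492839 -700.        ]]
[[1354.39387735  466.78022713 -900.        ]]
```

The wrist view shows the lid's outer edge from (150,299) to (389,298), i.e. at case x≈116 mm, z≈200 mm, so the lid is at about 1.70 rad. The fingers are clear behind it; I'm lowering them.

Request:
drive_tool([
  [[0,0,-0.04],[0,0,0],0.0],
  [[0,0,-0.075],[0,0,0],0.0],
  [[0,0,-0.093],[0,0,0],0.0],
  [[0,0,-0.096],[0,0,0],0.0],
  [[0,0,-0.096],[0,0,0],0.0],
])

```text
clock: 15.22
ee_pos: [624.9, -25.5, 157.3]
ee_rot: [3.141, -0.0, -0.79]
contact_force: [0.4, -0.1, 0.8]
finger_gap: 0.003
```

```bash
python3 - <<'E'
from h import *
s=status.sense();print(s["ee_pos"],s["ee_rot"],s["finger_gap"],s["contact_force"])
for n in("wrist","top"):
    im=capture(n);cv2.imwrite(f"pics/{n}13.png",im[:,:,::-1] if n=="wrist" else cv2.resize(im[40:340,120:440,::-1],None,fx=2,fy=2))
E
```

```text
[624.87223887 -25.45494864 157.25603666] [ 3.14133117e+00 -1.92216033e-04 -7.90431783e-01] 0.003256710825905051 [ 0.40209709 -0.08904831  0.75887779]
```

View pics/wrist13.png

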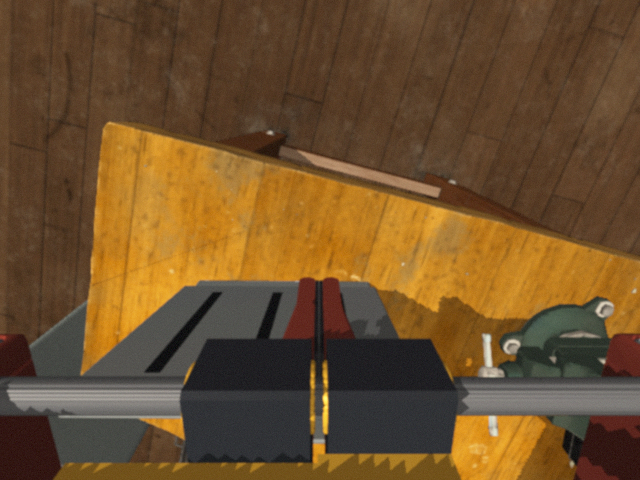

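View pics/top13.png

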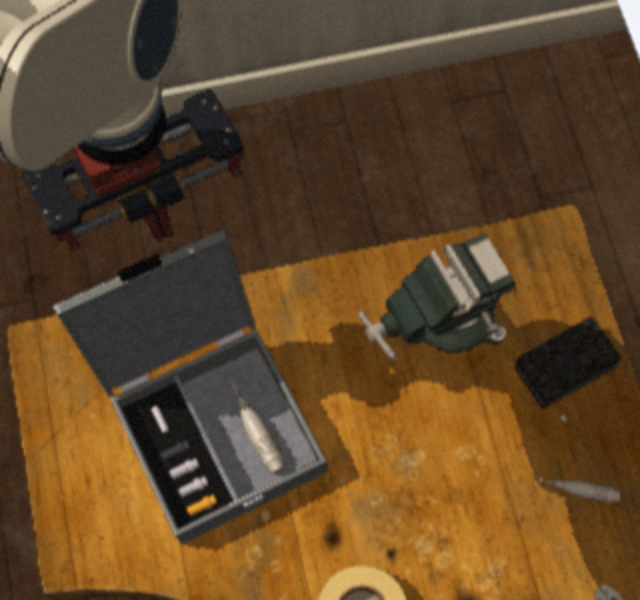

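Request:
drive_tool([
  [[-0.009,-0.009,0.0],[0,0,0],0.0],
  [[-0.018,-0.018,0.002],[0,0,0],0.0],
  [[-0.024,-0.024,0.004],[0,0,0],0.0],
  [[-0.03,-0.03,0.005],[0,0,0],0.0],
  [[-0.036,-0.035,0.006],[0,0,0],0.0],
])

```text
clock: 15.95
ee_pos: [589.2, -60.8, 164.2]
ee_rot: [-3.14, -0.002, -0.79]
contact_force: [2.2, 0.8, -0.7]
finger_gap: 0.004
```

Contact with about 2.3 N, as the hinge stiffness predicts. I'll follow the arc.

Request:
drive_tool([
  [[-0.01,-0.01,0.0],[0,0,0],0.0],
  [[-0.02,-0.019,-0.001],[0,0,0],0.0],
  [[-0.03,-0.029,-0.004],[0,0,0],0.0],
  [[-0.038,-0.037,-0.007],[0,0,0],0.0],
])

```text
clock: 16.45
ee_pos: [550.4, -98.5, 157.0]
ee_rot: [-3.141, -0.002, -0.791]
contact_force: [0.7, 0.9, 1.5]
finger_gap: 0.003
```

```bash
python3 - <<'E'
from h import *
s=status.sense();print(s["ee_pos"],s["ee_rot"],s["contact_force"])
im=capture("scene");cv2.imwrite(f"pics/s14.png",cv2.resize(im[40:340,120:440,::-1],None,fx=2,fy=2))
E
```

```text
[550.37618312 -98.53309467 156.96957661] [-3.14067995e+00 -1.65928804e-03 -7.90682503e-01] [0.66738322 0.90128417 1.4918296 ]
```

View pics/s14.png

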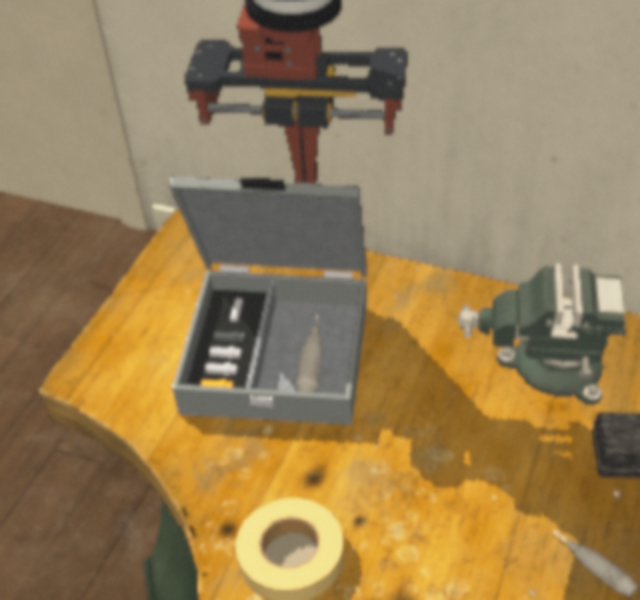

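Request:
drive_tool([
  [[-0.015,-0.015,-0.008],[0,0,0],0.0],
  [[-0.028,-0.028,-0.018],[0,0,0],0.0],
  [[-0.037,-0.037,-0.027],[0,0,0],0.0],
  [[-0.045,-0.044,-0.037],[0,0,0],0.0],
  [[-0.051,-0.05,-0.047],[0,0,0],0.0],
])

```text
clock: 17.12
ee_pos: [497.7, -149.6, 108.7]
ee_rot: [3.141, -0.001, -0.791]
contact_force: [-0.5, 0.2, 0.4]
finger_gap: 0.004
```

Request:
drive_tool([
  [[-0.008,-0.008,-0.018],[0,0,0],0.0],
  [[-0.014,-0.014,-0.036],[0,0,0],0.0],
  [[-0.018,-0.018,-0.05],[0,0,0],0.0],
  [[-0.02,-0.02,-0.062],[0,0,0],0.0],
  [[-0.021,-0.021,-0.072],[0,0,0],0.0],
])

```text
clock: 17.75
ee_pos: [476.4, -170.6, 36.0]
ee_rot: [3.141, -0.0, -0.791]
contact_force: [-1.2, -0.3, 1.3]
finger_gap: 0.006
```

```bash
python3 - <<'E'
from h import *
s=status.sense();print(s["ee_pos"],s["ee_rot"],s["contact_force"])
im=capture("scene");cv2.imwrite(f"pics/s15.png",cv2.resize(im[40:340,120:440,::-1],None,fx=2,fy=2))
E
```

```text
[ 476.4333639  -170.64595124   36.00389004] [ 3.14078106e+00 -1.05094744e-04 -7.91010360e-01] [-1.18986165 -0.31110493  1.30503626]
```

View pics/s15.png

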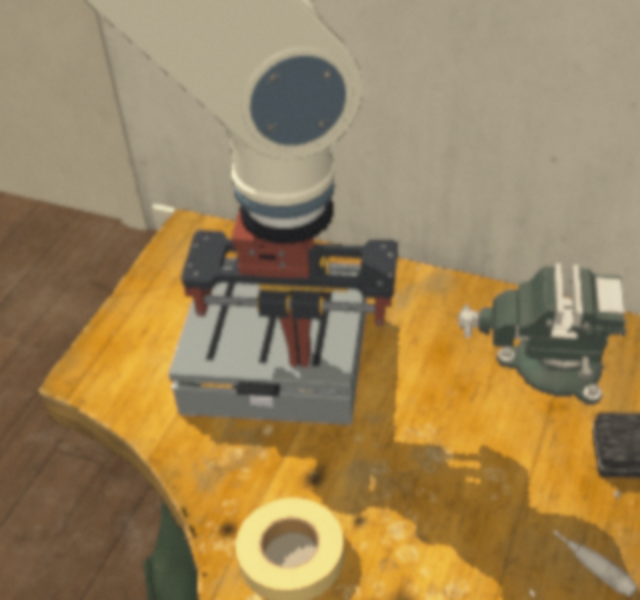

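Nearly shut; a thin gap still shows at the front edge. I'm pressing down the rest slowly and watching the force.

Request:
drive_tool([
  [[0,0,-0.002],[0,0,0],0.0],
  [[0,0,-0.004],[0,0,0],0.0],
  [[0,0,-0.006],[0,0,0],0.0],
  [[0,0,-0.006],[0,0,0],0.0],
])

```text
clock: 18.3
ee_pos: [476.0, -170.4, 29.2]
ee_rot: [3.14, 0.001, -0.791]
contact_force: [0.2, -0.3, -0.6]
finger_gap: 0.003
```

Request:
drive_tool([
  [[0,0,-0.002],[0,0,0],0.0],
  [[0,0,-0.002],[0,0,0],0.0],
])

```text
clock: 18.55
ee_pos: [476.2, -170.5, 28.6]
ee_rot: [3.141, 0.0, -0.791]
contact_force: [-4.6, 1.4, 18.8]
finger_gap: 0.007
```

18.8 N with almost no travel: the lid has bottomed out. I'm retracting, then inspecting.

Request:
drive_tool([
  [[0,0,0.03],[0,0,0],0.0],
  [[0,0,0.08],[0,0,0],0.0],
  [[0,0,0.14],[0,0,0],0.0],
  [[-0.02,-0.02,0.2],[0,0,0],0.0],
  [[-0.04,-0.04,0.22],[0,0,0],0.0],
])

```text
clock: 19.18
ee_pos: [437.3, -211.3, 252.3]
ee_rot: [-3.141, -0.005, -0.79]
contact_force: [-0.0, -0.0, -0.7]
finger_gap: 0.005
```

```bash
python3 - <<'E'
from h import *
s=status.sense();print(s["ee_pos"],s["contact_force"],s["clock"])
c=np.array([490.8,-110.7]);ex=np.array([.713,.701]);ey=np.array([-.701,.713])
for n in("scene","top","wrist"):
    im=capture(n)
    if n!="wrist":
        for z in (40,52,60):
            P=[np.r_[c-83*ex+y*ey,z] for y in (85,-85)]; print(n,z,proj(n,P).round(1).tolist())
        x0,y0=(195,160) if n=="scene" else (160,190)
        im=cv2.resize(im[y0:y0+120,x0:x0+130],None,fx=5,fy=5,interpolation=cv2.INTER_CUBIC)
        print(n,"crop off",x0,y0)
    cv2.imwrite(f"pics/f_{n}.png",im[:,:,::-1])
E
```

```text
[ 437.33425993 -211.3289209   252.26685034] [-0.04223524 -0.04744624 -0.72247272] 19.175
scene 40 [[206.6, 234.2], [296.9, 239.3]]
scene 52 [[205.6, 230.0], [296.7, 235.1]]
scene 60 [[204.8, 227.1], [296.6, 232.2]]
scene crop off 195 160
top 40 [[209.5, 307.7], [285.4, 269.5]]
top 52 [[208.4, 306.3], [285.1, 267.7]]
top 60 [[207.7, 305.4], [284.9, 266.5]]
top crop off 160 190
```

View pics/f_scene.png

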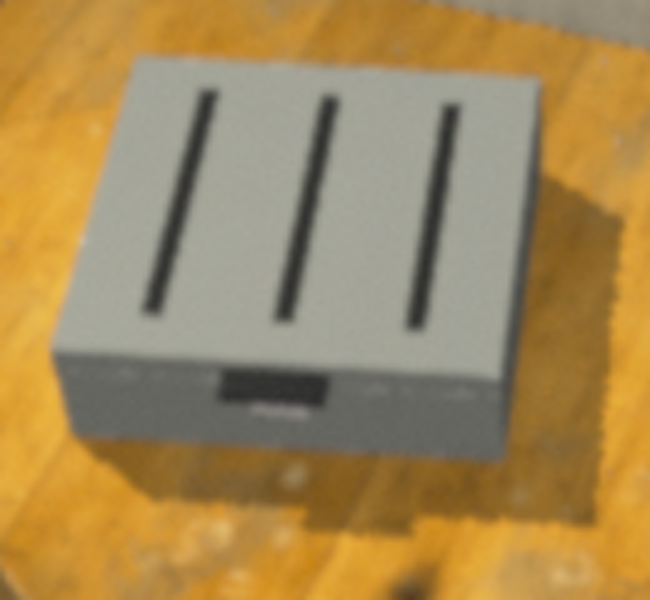

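View pics/f_top.png

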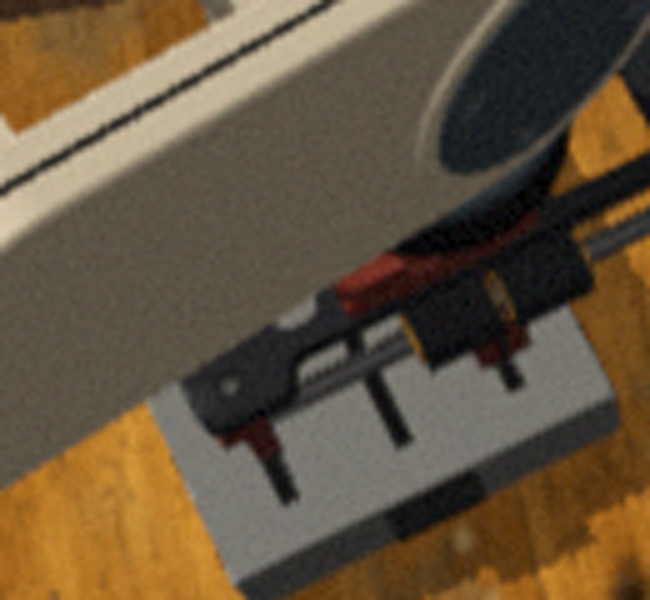

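View pics/f_wrist.png

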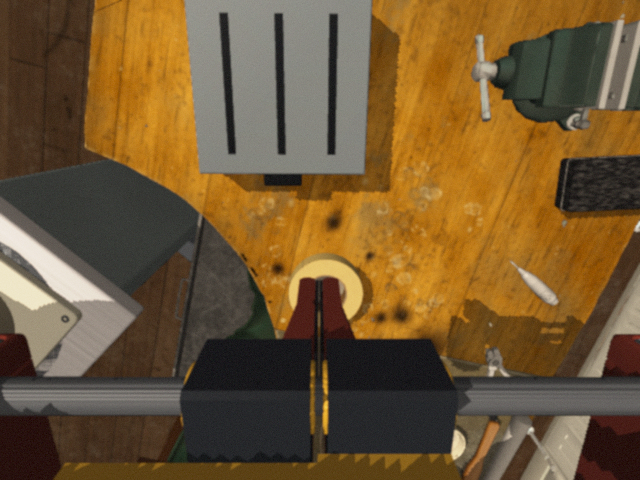

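The scene view shows the lid shut with no gap. Its front top edge is at (205.4,230.4) and (295.6,236.0), against a prediction of (205.6,230.0) and (296.7,235.1) for z = 52 mm. The arm is clear and the bystanders look untouched, so I'm handing in.

```bash
python3 -c "
from bench import robot,status
print(robot.finish_job(), status.sense()['clock'])"
```

```text
the job is handed in; nothing more can be done
the job is handed in; nothing more can be done
```

The handpiece is lying flat in the empty bay and the case lid is shut. I handed the job in at about 19 s of the 54 s allowed; it reports no verdict.

**Placing:** I picked the larger of the two look-alikes (114 mm long) and set it down in the bay. After release the wrist camera showed it lying flat, clear of the walls, with the lid still open. The lid now hides it, so I couldn't check it again after closing.

**Lid:** I pushed it shut from behind with the closed fingers until it stopped, at about 19 N. Its front edge then matched the fully closed position (52 mm high) to about 1 pixel in the scene view, with no gap visible.

**What disagreed:** My first two grips closed on air. The camera views put the real fingertips about 22 mm short of the stated TCP, so I worked to that offset afterwards. The handpiece was not visibly disturbed by those tries.

**Bystanders:** The tape roll, charcoal block and side cutters were not touched. They look unmoved in the final wrist picture, but I didn't measure them.

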